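# Trace a weld groove with a sprung probe, lightly and slowly

## Robot

A 6-joint arm with a two-finger parallel gripper is mounted at the origin on a cart in front of the work surface, level with it; the furniture and walls round the work are solid. World frame = base frame: x ahead of the robot, y to its left, z up, the work surface at z = 0. Lengths are in m, angles in rad, forces in N, time in s.
With the tool pointing down it reaches from about 0.325 to 0.9 m from the base axis. Payload 6.1 kg.
Tool frame: the origin (TCP) lies at the very end of the fingers, on their centre line; the grasp point (between the pads) lies 19 mm behind it; y points along the fingers, z is the direction in which the jaws open and shut, and the axes are right-handed (so a half turn about y gives the same grasp; the last joint's range is limited). The gripper opens to 85 mm and grips with 20 to 120 N. Pads are 22 mm wide; open, the fingers measure 114 mm over their backs; the gripper's body (76 mm by 85 mm) begins 54 mm behind the grasp point. The pads swing forward as they close: fully open they stand 13 mm farther back than shut.
Start: joints at [-1.319, 0.22, 1.526, -0, 1.395, -0.126], TCP at [0.231, -0.581, 0.231] pointing down, gripper open.
Joint ranges: [-2.98, 2.98], [-0.91, 2.08], [0.09, 2.57], [-1.24, 4.39], [0.2, 2.65], [-2.68, 2.68]. Speed limits (rad/s): [2.57, 2.57, 3.01, 3.14, 3.14, 3.14].

## Interface

Orientations are given as a rotation vector (axis times angle).
In Python, from rig import robot, cams gives the robot as it stands. The module is installed in compiled form; this text tells all that it offers. Calls block until the motion is done:
- robot.move_pose(position, orientation): joint-space move of the TCP to a pose.
- robot.move_straight(position, velocity=0.15, rotation=None, f_stop=None): straight line of the TCP; rotation=None keeps the orientation; velocity is the mean speed in m/s. With f_stop (N) it stops when the force on the tool has changed by that much, and returns True; else False.
- robot.goto_joints(angles): joint-space move.
- robot.release() and robot.close(): open the fingers fully, or close them until they stop; the grip force is fixed at half the most.
- robot.wait(seconds).
- robot.solve_ik(position, orientation): joint angles nearest the present ones, or None.
- cams.grab_frame(name): name is "scene" or "top"; returns a dict with "frame" (480x640x3 uint8, red, green, blue), "range_z" (480x640 float32, m along the optical axis (not along the pixel's ray), 0 where there is no reading), "vfov" (degrees; the focal length in pixels is half the picture's height over the tangent of half this angle, whatever the lens; pixels are square), "cx", "cy" (the principal point, pixels), "position" and "orientation" of the camera in the world. Camera axes: x right, y down, z forward; pixel columns grow to the right and rows downward; lengths in m; the calibration is good to about 2 mm. A picture is of the moment at which its call begins.
A pose or a line that the arm cannot do raises robot.IKError and nothing moves.
- robot.close_job(): hands the job in, once; it reports no verdict.
Readings, each from a call of its own:
- robot.get_t(): time.
- robot.get_joints(): joint angles.
- robot.get_joint_velocities(): joint speeds.
- robot.get_joint_efforts(): joint torques, N m.
- robot.get_tcp_pos(): TCP position.
- robot.get_tcp_rot(): TCP orientation.
- robot.get_force(): force on the tool from outside, world axes, zero at the start.
- robot.get_moment(): the same for the moment, N m.
- robot.get_opening(): finger opening in m.
Only numpy, scipy, OpenCV 4.12 (cv2) and the standard library are available. Lean on these libraries where they do the work, as an engineer would, in place of code of your own. Each camera call takes 0.05 s, during which the arm holds its last target. There are 200 camera calls.

## Task

Take the orange pencil probe off its fork stand and check the V-groove of the grey test piece: with the probe upright, touch its brass ball tip down in the groove at the green mark, draw it slowly (2 to 3 cm a second) along the groove to the red mark, then lift it off. Be gentle: the tip is sprung and must be pressed in only part way, never to its stop, it must not run outside the groove, and the test piece must not be shifted. Finish by hanging the probe back in the fork by its collar, set down without a bump, and leave the calliper, tape and clamp beside the work where they are; keep the arm clear of the posts.

Things in the scene. Friction and masses are not known exactly. Their poses are not given: they have to be found in the camera images.
- probe: Pencil probe, 0.17 kg, hanging upright in the fork. Origin: middle of the underside of its black collar (disc 44 mm diameter, z 0 to 8 mm); z up along the probe. Orange square grip 24 x 24 mm, z 8 to 60 mm, sides along x and y. Steel barrel 16 mm diameter down to z -60 mm, then a thin sprung plunger with a brass ball, 8 mm diameter, lowest point at z -82 mm when free.
- probe_tip (a point): Lowest point of the brass ball at the end of the sprung plunger, on the probe's axis, 82 mm below the collar's underside when free, up to 12 mm less when pressed in.
- probe_spring (a joint): How far the sprung tip is pressed into the probe, in m: 0 free, 0.012 at its stop. It begins to move at 1 N and needs 4 N to reach the stop (0.25 N per mm).
- coupon: Test piece: two grey steel plates with a V-groove between, 130 x 76 x 12 mm, 0.9 kg, loose on the dark work mat (top z = 13 mm), any yaw, nearer or farther than the stand. Origin: centre of underside, z up. The groove runs the full length along x at y = 0, 16 mm wide at the top, 5 mm deep. Green paint marks beside it at x = -50 mm (start), red at x = +50 mm (finish).
- seam_start (a point): In the groove between the green marks, 8 mm above the mat (the groove's bottom is about there).
- seam_a (a point): In the groove, 25 mm from the start.
- seam_b (a point): In the groove at mid length, 50 mm from the start.
- seam_c (a point): In the groove, 75 mm from the start.
- seam_finish (a point): In the groove between the red marks, 100 mm from the start, 8 mm above the mat.
- stand: Fixed aluminium stand, foot 85 x 80 mm, on the dark work mat (top z = 13 mm). Origin: under the fork's slot, at the foot's underside. 115 mm up: a level fork, 8 mm thick, 50 mm wide; slot 26 mm wide, open to the stand's -x (roughly toward the robot), closed 13 mm behind the origin. The column stands 30 to 42 mm behind (+x) and does not rise above the fork.
- fork (a point): Middle of the slot, at the height of the fork's top face, where the collar's underside rests (the probe's origin lies here when it hangs properly).
- mat: Fixed dark rubber work mat 345 x 270 x 8 mm (top z = 13 mm), length along x; origin: centre of its underside. Beware: beside its right edge a tall steel angle post (50 mm square) rises past the arm, 20 mm nearer the robot than the mat's middle and 150 to 200 mm right of it; come in from the left of it. Another post stands 265 mm behind the mat's middle, 15 to 95 mm left of it.
- calliper: Bystander: calliper 204 mm long, lying along the right edge of the mat.
- black_tape: Bystander: roll of black tape, 58 mm diameter, 19 mm high, at the near right corner of the mat.
- clamp: Bystander: spring clamp 95 mm long with orange pads, just behind the mat.

How it is judged:
On the way, in this order (a step that is already met when the one before it is completed fails the run):
1. The probe's tip touches the groove within 10 mm of the green start mark (contact force between probe and coupon above 0.3 N and horizontal distance between probe_tip and seam_start below 0.01 m), for 0.1 s.
2. The tip is drawn, in contact, past the point 25 mm along the groove (contact force between probe and coupon above 0.3 N and horizontal distance between probe_tip and seam_a below 0.008 m), for 0.1 s.
3. The tip is drawn, in contact, past mid length (contact force between probe and coupon above 0.3 N and horizontal distance between probe_tip and seam_b below 0.008 m), for 0.1 s.
4. The tip is drawn, in contact, past the point 75 mm along (contact force between probe and coupon above 0.3 N and horizontal distance between probe_tip and seam_c below 0.008 m), for 0.1 s.
5. The tip, in contact, comes within 10 mm of the red finish mark (contact force between probe and coupon above 0.3 N and horizontal distance between probe_tip and seam_finish below 0.01 m), for 0.1 s.
At the end, for the whole second after the job is handed in: The probe hangs upright (within 0.1 rad) and at rest in the fork, the middle of its collar's underside within 14 mm of the fork's seat; the test piece lies at rest within 10 mm of where it was (distance between probe and fork below 0.014 m and angle between probe's own z axis and vertical below 0.1 rad and linear speed of each of probe, coupon below 0.02 m/s and distance of coupon from where it was at the start of the episode below 0.01 m); the robot touches nothing.
It fails at once if The sprung tip is pressed in to its stop (more than 11.5 mm), or the test piece feels more than 10 N from the probe (contact force between probe and coupon above 10 N or value of joint probe_spring above 0.0115 m).
It fails at once if While the probe touches the test piece, its tip is more than 9 mm to the side of the groove's middle or it leans more than 20 degrees (contact force between probe and coupon above 0.3 N and (y of probe_tip in the frame of coupon above 0.009 m or y of probe_tip in the frame of coupon below -0.009 m or angle between probe's own z axis and vertical above 0.35 rad)).
It fails at once if The probe moves faster than 8 cm/s while it touches the middle 80 mm of the groove (contact force between probe and coupon above 0.3 N and linear speed of probe above 0.08 m/s and x of probe_tip in the frame of coupon between -0.04 and 0.04 m).
It fails at once if The probe is let fall from more than about 5 mm (moving over 0.35 m/s with no finger on it), or is forced against its stand with over 80 N ((contact force between the fingers and probe below 0.1 N and linear speed of probe above 0.35 m/s) or contact force between probe and stand above 80 N).
It fails at once if The test piece is shifted more than 10 mm or a bystander more than 20 mm (distance of coupon from where it was at the start of the episode above 0.01 m or distance of any of calliper, black_tape, clamp from where it was at the start of the episode above 0.02 m).
It also fails if it takes over 54 s, if anything falls off the work surface, if the arm or the gripper's body presses on something with over 40 N, if the wrist force passes 120 N, or if a joint passes its speed limit or range.

## Working session

There is one attempt and no reset: what is moved stays moved. The work goes in short steps, each a Python script; the robot and the scene stay as the last script left them, time stands still between calls to the robot, and variables do not carry over. Pictures are saved under pics/ and viewed, about 8 in all and at most 12, crops included, and the job is handed in when it is done.

```bash
mkdir -p pics; cat > h.py <<'E'
import numpy as np, cv2
from scipy.spatial.transform import Rotation as R
from rig import robot, cams
def rays(f):
    s=f["frame"].shape; fl=s[0]/2/np.tan(np.radians(f["vfov"])/2)
    v,u=np.mgrid[:s[0],:s[1]]
    return np.dstack([(u-f["cx"])/fl,(v-f["cy"])/fl,np.ones(s[:2])])
def camR(f):
    o=np.array(f["orientation"]); return R.from_rotvec(o).as_matrix() if o.shape==(3,) else (o if o.shape==(3,3) else R.from_quat(o).as_matrix())
def points(f): # per pixel world points from range
    return (rays(f)*f["range_z"][...,None])@camR(f).T+np.array(f["position"])
def onplane(f,uv,z):
    d=rays(f)[0,0]; fl=240/np.tan(np.radians(f["vfov"])/2); uv=np.atleast_2d(uv).astype(float)
    d=np.c_[(uv[:,0]-f["cx"])/fl,(uv[:,1]-f["cy"])/fl,np.ones(len(uv))]@camR(f).T
    p=np.array(f["position"]); return p+d*((z-p[2])/d[:,2])[:,None]
def save(n,im): cv2.imwrite(f"pics/{n}.png",cv2.cvtColor(im,cv2.COLOR_RGB2BGR))
E
python3 - <<'E'
from h import *
import pickle
for n in("scene","top"):
    f=cams.grab_frame(n); pickle.dump(f,open(n+".pkl","wb")); save(n+"0",f["frame"])
    print(n,f["position"],f["orientation"],f["vfov"],f["cx"],f["cy"],(f["range_z"]>0).mean())
print(robot.get_t(),robot.get_tcp_rot(),robot.get_tcp_pos(),robot.get_opening(),robot.get_force())
E
```

```text
scene [ 0.2196419  -0.70899284  0.79508545] [-2.37137809  0.85517595 -0.26652774] 45.70692007263574 322.0448580958264 241.8594732077713 0.9959733072916667
top [ 0.37261259 -0.31505354  0.94489473] [-2.2041141   2.0024208  -0.22142079] 48.11165104994591 330.60952607181036 236.90632642058148 0.9960579427083334
0.1 [-0.38525554  2.01666954 -2.0131094 ] [ 0.23037024 -0.58040808  0.23032042] 0.08553636466254579 [ 0.31982713  0.00165413 -1.12355332]
```

View pics/scene0.png

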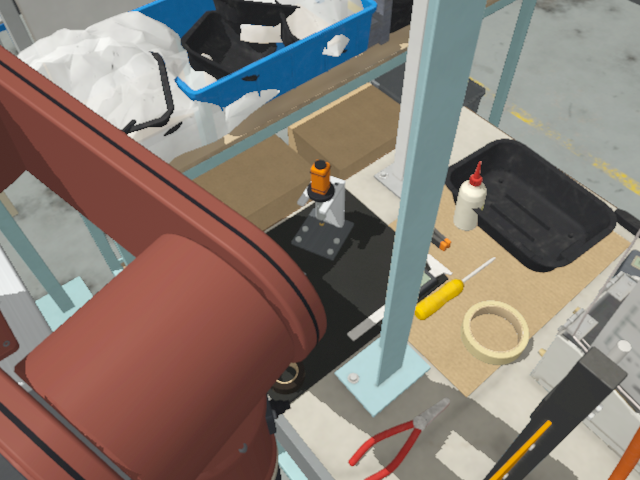

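View pics/top0.png

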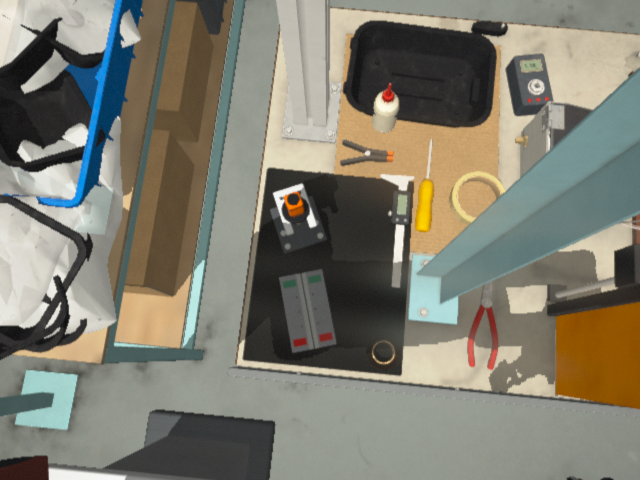

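The scene camera shows the probe in its fork, with the arm hiding the coupon. The top view shows the probe at about (293,204) and the coupon at (308,310), with green marks at (289,283)/(316,280) and red at (300,342)/(325,337). The post's base is at (434,288), the tape at (384,351), the calliper at (400,230) and the clamp at (370,153).

```bash
python3 - <<'E'
from h import *
import pickle
f=pickle.load(open("top.pkl","rb")); im=f["frame"]; P=points(f); hsv=cv2.cvtColor(im,cv2.COLOR_RGB2HSV)
H,S,V=[hsv[...,i].astype(int) for i in range(3)]
box=np.zeros(H.shape,bool); box[255:365,265:350]=1
for n,m in (("green",(H>40)&(H<95)&(S>90)),("red",((H<8)|(H>172))&(S>120))):
    k,l,st,c=cv2.connectedComponentsWithStats((m&box).astype(np.uint8))
    for i in range(1,k):
        if st[i,4]>15: print(n,st[i],c[i],onplane(f,c[i],.025)[0].round(4),np.median(P[l==i],0).round(4))
Z=P[...,2]
m=(box&(Z>.019)&(Z<.035)).astype(np.uint8)
print("coupon px",m.sum(), np.median(Z[box&(V>90)&(S<60)]))
mg=(box&(V>75)&(S<80)|box&(S>90)&(V>60)).astype(np.uint8)
for mm in(m,mg):
    cs,_=cv2.findContours(mm,0,1); c=max(cs,key=cv2.contourArea)
    w=onplane(f,c[:,0],.025)[:,:2]; r=cv2.minAreaRect((w*1000).astype(np.float32)); print("rect",r)
# probe/stand
b2=np.zeros(H.shape,bool); b2[170:260,260:335]=1
o=b2&(H>3)&(H<20)&(S>150)&(V>120)
print("orange",o.sum(),P[o].min(0),P[o].max(0))
top=o&(Z>P[o][:,2].max()-.012); q=np.argwhere(top); 
print("orange top",np.median(P[top],0)); 
s,fk=None,b2&(Z>.115)&(Z<.14)&(S<60)&(V>100)
print("fork z",np.percentile(Z[fk],[5,50,95]),fk.sum())
cs,_=cv2.findContours(fk.astype(np.uint8),0,1)
w=(onplane(f,np.vstack(cs)[:,0],.128)[:,:2]*1000).astype(np.float32); print("fork rect",cv2.minAreaRect(w),w.min(0),w.max(0))
ft=b2&(Z>.016)&(Z<.035)&(V>45); cs,_=cv2.findContours(ft.astype(np.uint8),0,1);w=onplane(f,max(cs,key=cv2.contourArea)[:,0],.02)[:,:2]*1000
print("foot z",np.median(Z[ft]),cv2.minAreaRect(w.astype(np.float32)))
md=np.zeros(H.shape,np.uint8); cv2.circle(md,(250,180),1,1)
crop=im[165:375,235:465]; save("crop",cv2.resize(crop,None,fx=2.85,fy=2.85,interpolation=2))
g=pickle.load(open("scene.pkl","rb")); G=points(g); h2=cv2.cvtColor(g["frame"],cv2.COLOR_RGB2HSV).astype(int)
b=np.zeros(H.shape,bool); b[150:215,295:345]=1
o=b&(h2[...,0]>3)&(h2[...,0]<20)&(h2[...,1]>150); print("scene orange",G[o].min(0),np.median(G[o],0),G[o].max(0))
save("crops",cv2.resize(g["frame"][145:275,270:400],None,fx=4.5,fy=4.5,interpolation=2))
E
```

```text
green [309 276  12   7  59] [314.27118644 278.66101695] [ 0.4969 -0.2795  0.025 ] [ 0.4968 -0.2795  0.0262]
green [284 280  12   8  61] [289.21311475 283.57377049] [ 0.4843 -0.2375  0.025 ] [ 0.484  -0.2377  0.0264]
red [319 333  14   8  86] [325.34883721 336.5       ] [ 0.4012 -0.308   0.025 ] [ 0.401  -0.3086  0.0261]
red [293 338  14   9  90] [299.61111111 341.76666667] [ 0.3884 -0.2658  0.025 ] [ 0.3886 -0.2663  0.0261]
coupon px 3364 0.025142856490165122
rect ((443.40191650390625, -272.3900146484375), (129.86517333984375, 75.89747619628906), 16.546545028686523)
rect ((442.4507751464844, -272.5113830566406), (129.88381958007812, 74.9822998046875), 16.592069625854492)
orange 238 [ 0.57306326 -0.25670971  0.13854051] [ 0.60034458 -0.22925694  0.19371112]
orange top [ 0.58297892 -0.24403406  0.18773554]
fork z [0.12599928 0.12865034 0.13159066] 604
fork rect ((590.6646728515625, -241.0390167236328), (73.78311920166016, 49.8856086730957), 23.93819236755371) [ 548.4912  -277.59515] [ 633.3401  -204.42232]
foot z 0.02169442781948372 ((592.095703125, -240.1242218017578), (85.66766357421875, 79.47394561767578), 24.56429672241211)
scene orange [ 0.2196419  -0.70899284 -0.45752898] [ 0.5813601  -0.25004065  0.1679412 ] [0.96269107 0.26958266 0.79508545]
```

View pics/crop.png

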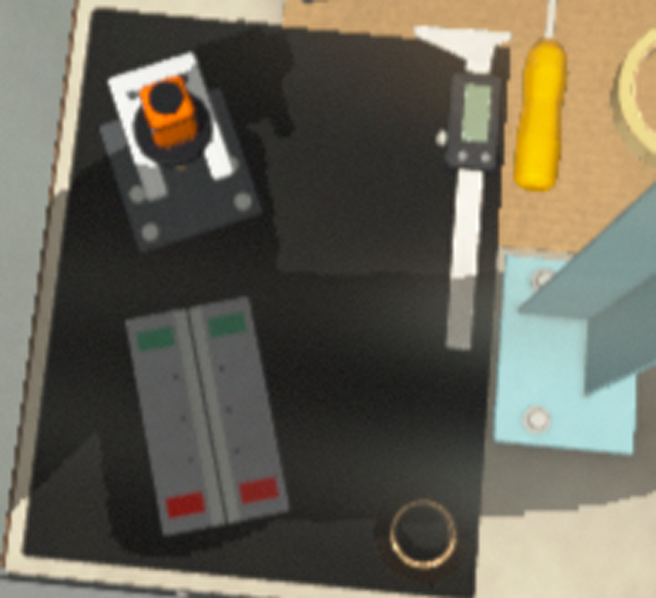

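View pics/crops.png

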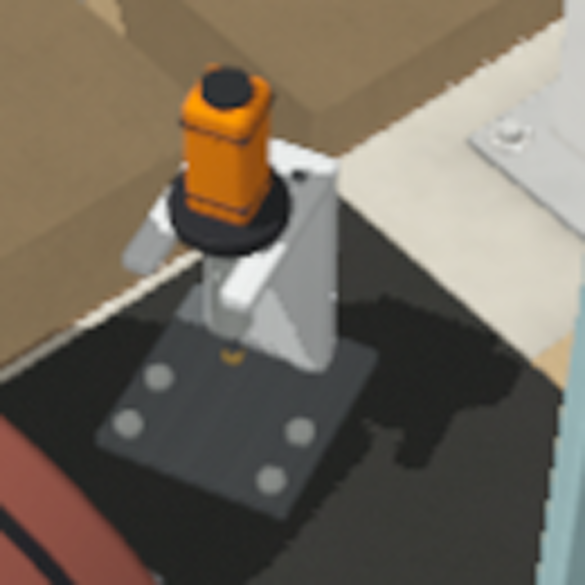

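The stand's yaw is about 24.3° and the coupon's groove runs from (0.4906,-0.2585) to (0.3948,-0.2869). That length is 99.9 mm, as it should be. Next I'll refine the probe's pose, check heights around the arm's path, and solve the grasp IK.

```bash
python3 - <<'E'
from h import *
import pickle
f=pickle.load(open("top.pkl","rb")); im=f["frame"]; P=points(f); Z=P[...,2]; hsv=cv2.cvtColor(im,cv2.COLOR_RGB2HSV).astype(int)
b2=np.zeros(Z.shape,bool); b2[170:260,260:335]=1
for z0 in(.178,.184,.187): 
    m=b2&(Z>z0); cs,_=cv2.findContours(m.astype(np.uint8),0,1); w=onplane(f,max(cs,key=cv2.contourArea)[:,0],.188)[:,:2]*1000
    print(z0,m.sum(),Z[m].max(),cv2.minAreaRect(w.astype(np.float32)))
# silhouette of grip: orange + cap contour rect on grip mid height
v=hsv[...,2]; mc=b2&(Z>.130)&(Z<.150)&(v<60); print("collar z",np.percentile(Z[mc],[5,50,95]),mc.sum())
cs,_=cv2.findContours(mc.astype(np.uint8),0,1); c=np.vstack(cs); w=onplane(f,c[:,0],.136)[:,:2]*1000
hull=cv2.convexHull(w.astype(np.float32))[:,0]
print("collar circle",cv2.minEnclosingCircle(hull))
# obstacles: max height on 5cm grid, both cams (excluding robot by colour later)
for n in("top","scene"):
    g=pickle.load(open(n+".pkl","rb")); G=points(g)[g["range_z"]>0]
    print(n); 
    for y in np.arange(.1,-.55,-.05):
        r=[]
        for x in np.arange(.2,.9,.05):
            s=G[(abs(G[:,0]-x)<.025)&(abs(G[:,1]-y)<.025)]; r.append("%5.2f"%np.percentile(s[:,2],98) if len(s)>5 else "  -- ")
        print("%5.2f"%y,*r)
# jaw axis options
o=np.array([.585,-.243]); 
for a in (24,114,-66,-156):
    zt=np.array([np.cos(np.radians(a)),np.sin(np.radians(a)),0]); yt=np.array([0,0,-1.]); M=np.c_[np.cross(yt,zt),yt,zt]
    q=robot.solve_ik([*o,.146],R.from_matrix(M).as_rotvec()); print(a,None if q is None else np.round(q,2))
print(R.from_rotvec(robot.get_tcp_rot()).as_matrix().round(2))
E
```

```text
0.178 301 0.9448947316608608 ((586.4617919921875, -243.12315368652344), (26.33284568786621, 24.17112922668457), 26.23712730407715)
0.184 269 0.9448947316608608 ((587.501708984375, -242.7076416015625), (24.189428329467773, 23.63843536376953), 27.0915584564209)
0.187 220 0.9448947316608608 ((588.1704711914062, -242.81263732910156), (21.683128356933594, 22.297582626342773), 27.095556259155273)
collar z [0.13348491 0.1365693  0.13891589] 214
collar circle ((586.4267578125, -244.0355224609375), 20.76887321472168)
top
 0.10 -0.75 -0.75  0.00  0.12  0.12  0.12  0.13  0.13  0.12  0.12  0.12  0.12  0.12  0.12
 0.05  0.31 -0.75 -0.01  0.00  0.06  0.06  0.00  0.02  0.00  0.00  0.00  0.00  0.00  0.00
 0.00  0.36  0.39 -0.75 -0.75 -0.74 -0.75 -0.74 -0.75 -0.75 -0.75 -0.74 -0.75 -0.75 -0.74
-0.05  0.37  0.42 -0.75 -0.75 -0.75 -0.75 -0.74 -0.75 -0.75 -0.75 -0.75 -0.74 -0.75 -0.74
-0.10 -0.75 -0.75 -0.75   --    --    --    --    --    --    --    --    --    --    -- 
-0.15 -0.75 -0.75 -0.75  0.08  0.02  0.02  0.02  0.01  0.02  0.02  0.01  0.01  0.01  0.01
-0.20 -0.75 -0.75 -0.75  0.08  0.02  0.02 
[... 1295 characters left out ...]
  0.01  0.36   -- 
-0.30   --    --    --    --  -0.57   --   0.02  0.02  0.02  0.02  0.02  0.01  0.07  0.07
-0.35   --    --    --  -0.57 -0.57   --   0.02  0.02  0.02  0.02  0.02  0.03  0.14  0.04
-0.40  0.58  0.60   --   0.03  0.03  0.02  0.02  0.02  0.02  0.03  0.02  0.03  0.12  0.02
-0.45   --   0.63   --   0.08  0.03  0.02  0.56  0.56  0.04  0.04  0.04  0.03  0.07  0.02
-0.50   --   0.63  0.62  0.08  0.01  0.01  0.59  0.58  0.01  0.04  0.04  0.01  0.07  0.02
24 [-0.52  0.31  1.58 -0.    1.25 -0.94]
114 [-0.52  0.31  1.58 -0.    1.25 -2.51]
-66 [-0.52  0.31  1.58 -0.    1.25  0.63]
-156 [-0.52  0.31  1.58 -0.    1.25  2.2 ]
[[-0.93 -0.    0.37]
 [-0.37  0.   -0.93]
 [-0.   -1.   -0.  ]]
```

```bash
cat >> h.py <<'E'
FORK=np.array([.5867,-.2433]); YAW=np.radians(25.5); SY=np.radians(24.3)
SX=np.array([np.cos(SY),np.sin(SY),0])
def rot(jaw): 
    z=np.array([np.cos(jaw),np.sin(jaw),0]); y=np.array([0,0,-1.]); return R.from_matrix(np.c_[np.cross(y,z),y,z]).as_rotvec()
ROT=rot(YAW-np.pi/2); GZ=.146
S0=np.array([.4906,-.2585]); S1=np.array([.3948,-.2869])
def st(s): print(s,round(robot.get_t(),2),np.round(robot.get_tcp_pos(),4),np.round(robot.get_force(),2),round(robot.get_opening(),4))
E
python3 - <<'E'
from h import *
r0=np.array(robot.get_tcp_rot())
robot.move_straight([.147,-.371,.30],.25); st("retract")
q=np.array(robot.get_joints()); 
robot.goto_joints([-.62,*q[1:5],.6]); st("swept")
robot.move_pose([.37,-.155,.30],ROT); st("near")
robot.move_straight([*FORK,.28],.2); st("above")
f=cams.grab_frame("scene"); g=cams.grab_frame("top")
save("above",np.hstack([cv2.resize(f["frame"][100:320,200:420],(400,400)),cv2.resize(g["frame"][130:350,200:420],(400,400))]))
E
```

```text
retract 1.19 [ 0.1471 -0.3714  0.2998] [ 0.34  0.55 -0.24] 0.0853
swept 2.34 [ 0.3643 -0.1642  0.2994] [-0.51  0.71 -0.21] 0.0855
near 2.59 [ 0.3697 -0.1559  0.2999] [ 0.31  0.17 -0.91] 0.0855
above 3.92 [ 0.5862 -0.2432  0.2801] [-0.36 -0.25 -0.71] 0.0855
```

View pics/above.png

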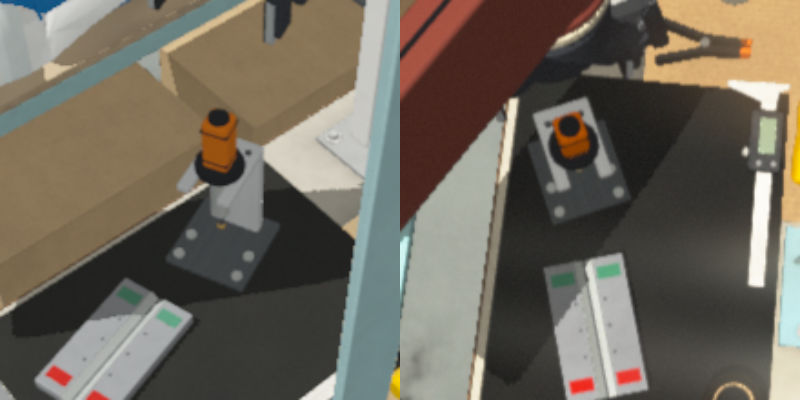

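The view shows the open fingers straddling above the probe (left panel, tips at about (155,0) and (270,25)). The coupon is now visible to both cameras. I'll cross-check the positions before descending.

```bash
cat >> h.py <<'E'
def proj(f,p):
    c=(np.atleast_2d(p)-np.array(f["position"]))@camR(f); fl=240/np.tan(np.radians(f["vfov"])/2)
    return c[:,:2]/c[:,2:]*fl+[f["cx"],f["cy"]]
E
python3 - <<'E'
from h import *
fs=[cams.grab_frame(n) for n in("scene","top")]
J=np.array([np.cos(YAW-np.pi/2),np.sin(YAW-np.pi/2),0]); t=np.array(robot.get_tcp_pos()); 
for f in fs: print("tips expected",proj(f,[t+.0425*J+[0,0,.013],t-.0425*J+[0,0,.013]]).round(0).tolist(),"grip top",proj(f,[*FORK,.188]).round(1))
for f,(a,b) in zip(fs,(((230,420),(200,330)),((255,365),(265,350)))):
    h=cv2.cvtColor(f["frame"],cv2.COLOR_RGB2HSV).astype(int); H,S=h[...,0],h[...,1]; P=points(f)
    ok=np.zeros(H.shape,bool); ok[a[0]:a[1],b[0]:b[1]]=1; ok&=(abs(P[...,2]-.026)<.008)
    for n,m in(("g",(H>40)&(H<95)&(S>70)),("r",((H<8)|(H>172))&(S>120))):
        k,l,s,c=cv2.connectedComponentsWithStats((m&ok).astype(np.uint8))
        w=[onplane(f,c[i],.025)[0,:2] for i in range(1,k) if s[i,4]>20]; print(n,np.round(w,4).tolist(),np.mean(w,0).round(4))
f=fs[0]; h=cv2.cvtColor(f["frame"],cv2.COLOR_RGB2HSV).astype(int); P=points(f)
m=np.zeros(H.shape,bool); m[150:215,295:345]=1; m&=(h[...,0]<20)&(h[...,1]>150)&(P[...,2]>.14)&(P[...,2]<.19); q=P[m]; print("grip surf",q.min(0),q.max(0),len(q))
cap=np.zeros(H.shape,bool);cap[150:215,295:345]=1;cap&=(P[...,2]>.186)&(P[...,2]<.21)
v,u=np.nonzero(cap);print("cap z",np.percentile(P[cap][:,2],[10,50,95]),onplane(f,[u.mean(),v.mean()],.188))
E
```

```text
tips expected [[347.0, 119.0], [289.0, 102.0]] grip top [[319.3 166. ]]
tips expected [[319.0, 166.0], [256.0, 188.0]] grip top [[293.1 200.2]]
g [[0.4856, -0.2367], [0.4981, -0.279]] [ 0.4918 -0.2578]
r [[0.3896, -0.2653], [0.4021, -0.3075]] [ 0.3959 -0.2864]
g [[0.4969, -0.2795], [0.4844, -0.237]] [ 0.4906 -0.2583]
r [[0.4012, -0.3081], [0.3884, -0.2658]] [ 0.3948 -0.287 ]
grip surf [ 0.57358207 -0.25843101  0.14019742] [ 0.60005177 -0.23421447  0.18992144] 455
cap z [0.18696276 0.18968064 0.19212462] [[ 0.58882287 -0.24318423  0.188     ]]
```

Both cameras agree to about 1.2 mm. I'll grasp, lift 12 mm, then slide the probe out of the slot.

```bash
sed -i 's/^S0=.*/S0=np.array([.4912,-.2581]); S1=np.array([.3953,-.2867])/' h.py
python3 - <<'E'
from h import *
robot.move_straight([*FORK,GZ],.1,f_stop=8); st("down")
robot.close(); robot.wait(.2); st("closed")
g=np.array(robot.get_tcp_pos()); np.save("grasp.npy",g)
robot.move_straight(g+[0,0,.012],.05); st("lift")
robot.move_straight(g+[0,0,.012]-.085*SX,.1); robot.wait(.2); st("out")
for n in("scene","top"):
    import pickle; f=cams.grab_frame(n); pickle.dump(f,open(n+"_out.pkl","wb"))
    c=proj(f,[*np.array(robot.get_tcp_pos())[:2],.10])[0].astype(int); print(n,c)
    x,y=np.clip(c-110,0,[420,260]); save("out_"+n,cv2.resize(f["frame"][y:y+220,x:x+220],(400,400)))
a,b=[cv2.imread(f"pics/out_{n}.png") for n in("scene","top")]; cv2.imwrite("pics/out.png",np.hstack([a,b]))
E
```

```text
down 5.61 [ 0.5872 -0.2436  0.147 ] [ 0.21  0.46 -0.18] 0.0851
closed 6.39 [ 0.5868 -0.2433  0.1462] [-0.62  0.86  2.17] 0.0232
lift 6.78 [ 0.587  -0.2435  0.1586] [-0.69  0.89 -1.89] 0.0233
out 7.98 [ 0.5097 -0.278   0.1582] [ 1.13 -0.11 -1.59] 0.0234
scene [295 242]
top [312 264]
```

View pics/out.png

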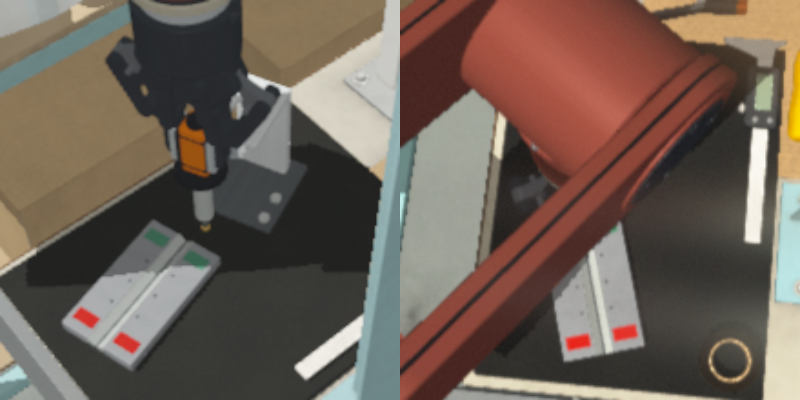

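The probe is held upright with its brass tip at crop (206,229), over and beside the coupon's green end. I'll measure the tip with the scene camera, assuming the known tip height, and compare with the TCP.

```bash
python3 - <<'E'
from h import *
import pickle
f=pickle.load(open("scene_out.pkl","rb")); h=cv2.cvtColor(f["frame"],cv2.COLOR_RGB2HSV).astype(int)
t=np.array(robot.get_tcp_pos()); P=points(f)
print("expected ball centre px",proj(f,[*t[:2],t[2]-GZ+.128-.078]))
m=np.zeros((480,640),np.uint8); m[250:268,288:310]=1; m&=((h[...,0]>10)&(h[...,0]<32)&(h[...,1]>100)&(h[...,2]>60)).astype(np.uint8)
v,u=np.nonzero(m); print(len(u),u.mean(),v.mean(),u.min(),u.max(),v.min(),v.max(),np.median(P[m>0],0)); zc=t[2]-GZ+.128-.078
w=onplane(f,[u.mean(),v.mean()],zc)[0]; print("tip at",w,"tcp",t,"diff mm",(w-t)[:2]*1000)
# barrel: pixels with z .08-.125 near
b=(abs(P[...,0]-t[0])<.03)&(abs(P[...,1]-t[1])<.03)&(P[...,2]>.085)&(P[...,2]<.115); print("barrel surf",np.median(P[b],0),b.sum())
for z in(.09,.10,.11): 
    bb=b&(abs(P[...,2]-z)<.004); print(z,P[bb].mean(0).round(4),bb.sum())
E
```

```text
expected ball centre px [[296.69035367 257.27813521]]
17 297.6470588235294 257.11764705882354 295 300 255 259 [ 0.51232925 -0.27876159  0.06078491]
tip at [ 0.51091046 -0.27875706  0.06212363] tcp [ 0.50956368 -0.27803264  0.15812363] diff mm [ 1.34677899 -0.72441361]
barrel surf [ 0.50856456 -0.28326416  0.09914132] 127
0.09 [ 0.5099 -0.2824  0.0901] 37
0.1 [ 0.5101 -0.2821  0.1   ] 33
0.11 [ 0.5095 -0.2827  0.1097] 38
```

```bash
python3 - <<'E'
from h import *
d=np.array([.0008,-.0008]); zt=.1207
a,b=S0-d,S1-d
robot.move_straight([*a,.150],.08); robot.wait(.2); st("over start")
robot.move_straight([*a,zt+.004],.06); robot.wait(.2); st("near")
f0=np.array(robot.get_force())
hit=robot.move_straight([*a,zt-.005],.015,f_stop=3.0); robot.wait(.3); st("pressed"); print(hit,np.array(robot.get_force())-f0)
E
```

```text
over start 8.8 [ 0.4908 -0.2577  0.1503] [ 0.77  0.02 -1.27] 0.0233
near 9.57 [ 0.4907 -0.2575  0.1252] [-0.02 -0.7  -1.91] 0.0234
pressed 10.62 [ 0.4905 -0.2574  0.1159] [ 0.42 -0.15  0.41] 0.0234
False [0.43358103 0.55070338 2.31835611]
```

The force rose by 2.3 N, which matches the 5 mm press I planned. Now the draw.

```bash
python3 - <<'E'
from h import *
d=np.array([.0008,-.0008]); b=S1-d
robot.move_straight([*b,.1157],.025); robot.wait(.3); st("finish")
robot.move_straight([*b,.160],.06); robot.wait(.2); st("lifted")
import pickle
for n in("scene","top"):
    f=cams.grab_frame(n); pickle.dump(f,open(n+"_l.pkl","wb")); x,y=(160,130) if n=="scene" else (230,160)
    save("l_"+n,cv2.resize(f["frame"][y:y+220,x:x+220],(400,400)))
g,c=[cv2.imread(f"pics/l_{n}.png") for n in("scene","top")]; cv2.imwrite("pics/l.png",np.hstack([g,c]))
f=pickle.load(open("scene_l.pkl","rb"));h=cv2.cvtColor(f["frame"],cv2.COLOR_RGB2HSV).astype(int);P=points(f)
t=np.array(robot.get_tcp_pos()); c=[*t[:2],t[2]-.096]; print("expect tip",proj(f,c))
ok=abs(P[...,2]-.025)<.005; ok&=(np.arange(480)[:,None]>230)&(np.arange(640)[None]>200)&(np.arange(640)[None]<330)
for n,m in(("g",(h[...,0]>40)&(h[...,0]<95)&(h[...,1]>70)),("r",((h[...,0]<8)|(h[...,0]>172))&(h[...,1]>120))):
    k,l,s,cc=cv2.connectedComponentsWithStats((m&ok).astype(np.uint8))
    print(n,[(onplane(f,cc[i],.025)[0,:2].round(4).tolist(),s[i,4]) for i in range(1,k) if s[i,4]>20])
E
```

```text
finish 15.07 [ 0.3945 -0.2859  0.1157] [ 1.83 -0.82 -0.1 ] 0.0234
lifted 16.17 [ 0.3942 -0.2857  0.1595] [ 0.12  0.35 -1.79] 0.0235
expect tip [[238.88017859 300.48759375]]
g [([0.4854, -0.2366], np.int32(63)), ([0.4981, -0.2789], np.int32(72))]
r [([0.3896, -0.2652], np.int32(80)), ([0.4021, -0.3075], np.int32(86))]
```

View pics/l.png

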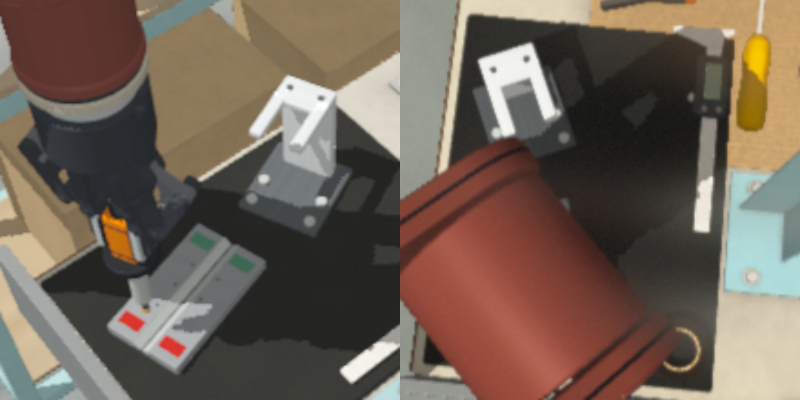

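The coupon's marks have not moved (≤0.2 mm), and the tip hangs above the red end. The empty fork is now fully visible in the top view, so I'll check its slot before hanging the probe back.

```bash
python3 - <<'E'
from h import *
import pickle
for n,(x0,x1,y0,y1) in (("top",(262,345,175,245)),("scene",(290,350,165,235))):
    f=pickle.load(open(n+"_l.pkl","rb")); P=points(f); m=np.zeros((480,640),bool); m[y0:y1,x0:x1]=1; m&=(abs(P[...,2]-.128)<.006)
    v,u=np.nonzero(m); w=onplane(f,np.c_[u,v],.128)[:,:2]
    print(n,len(u),cv2.minAreaRect((w*1000).astype(np.float32)))
    q=(w-FORK)@np.array([[np.cos(SY),-np.sin(SY)],[np.sin(SY),np.cos(SY)]])*1000 # stand coords
    print(" x range",q.min(0),q.max(0))
    for a in range(-30,45,6):
        s=np.sort(q[abs(q[:,0]-a)<3][:,1])
        if len(s)>5:
            i=np.argmax(np.diff(s)); print("  x",a,"y",s[0].round(1),s[i].round(1),s[i+1].round(1),s[-1].round(1))
E
```

```text
top 992 ((590.6859741210938, -241.02957153320312), (73.73651123046875, 49.8856086730957), 23.93819236755371)
 x range [-32.42929177 -24.41622319] [41.33293966 25.56209208]
  x -30 y -24.2 -12.4 13.8 25.1
  x -24 y -24.3 -12.4 13.8 25.6
  x -18 y -24.3 -12.4 13.8 25.1
  x -12 y -24.4 -12.5 13.7 25.1
  x -6 y -24.0 -12.6 13.7 25.1
  x 0 y -24.0 -12.6 13.7 25.1
  x 6 y -24.1 -12.6 13.7 25.1
  x 12 y -24.2 -7.2 -6.2 25.1
  x 18 y -24.2 -23.7 -23.2 25.1
  x 24 y -24.3 -23.8 -23.3 25.1
  x 30 y -24.4 -24.4 -23.8 25.2
  x 36 y -24.4 -24.4 -23.9 25.2
  x 42 y -24.0 -24.0 -22.4 24.7
scene 854 ((590.6416015625, -242.67430114746094), (76.58708953857422, 51.20522689819336), 24.29230499267578)
 x range [-34.44144414 -26.65809484] [42.14441767 24.55136406]
  x -30 y -25.9 -13.6 11.3 24.3
  x -24 y -26.4 -14.1 11.3 23.9
  x -18 y -26.5 -13.3 11.3 24.4
  x -12 y -26.7 -13.4 11.7 24.4
  x -6 y -26.3 -13.9 11.3 24.5
  x 0 y -26.4 -13.5 11.3 24.6
  x 6 y -26.1 -6.6 2.3 23.6
  x 12 y -26.2 16.1 17.5 24.2
  x 18 y -26.4 22.8 23.8 24.2
  x 24 y -26.0 0.8 2.3 24.3
  x 30 y -26.7 23.4 24.3 24.3
  x 36 y -26.3 22.4 23.4 24.4
  x 42 y -24.5 20.1 21.5 23.9
```

The slot is centred on the planned point to within about 1 mm in both views. Now I'll hang the probe back.

```bash
python3 - <<'E'
from h import *
g=np.load("grasp.npy"); g[:2]=FORK
robot.move_straight(g+[0,0,.013]-.085*SX,.1); robot.wait(.1); st("entry")
robot.move_straight(g+[0,0,.013],.06); robot.wait(.3); st("in slot")
hit=robot.move_straight(g+[0,0,.0005],.02,f_stop=5); robot.wait(.2); st("lowered"); print(hit)
f=cams.grab_frame("scene"); save("hung",cv2.resize(f["frame"][120:280,240:400],(480,480)))
P=points(f); h=cv2.cvtColor(f["frame"],cv2.COLOR_RGB2HSV).astype(int)
E
```

```text
entry 17.67 [ 0.5088 -0.2784  0.1593] [-0.76  0.62 -1.76] 0.0239
in slot 19.53 [ 0.5866 -0.2434  0.1593] [-0.06 -0.36 -1.24] 0.0229
lowered 20.51 [ 0.5868 -0.2433  0.1468] [ 0.32  0.44 -2.09] 0.0231
False
```

View pics/hung.png

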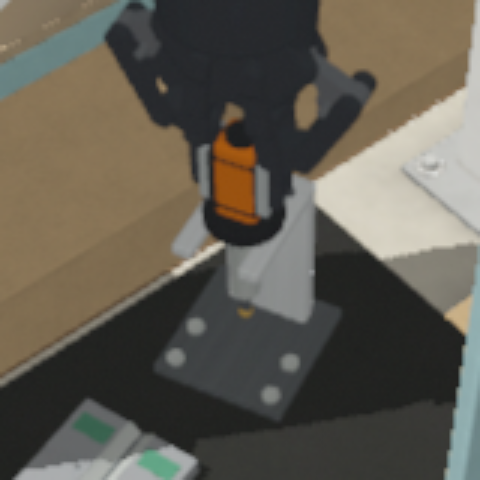

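The collar is over the slot, but the hand still carries the probe's weight. I'll lower further until it is taken up by the fork, then release and back straight up.

```bash
python3 - <<'E'
from h import *
g=np.load("grasp.npy"); g[:2]=FORK
for k in range(8):
    p=g+[0,0,-.0005*k]; hit=robot.move_straight(p,.01,f_stop=4); robot.wait(.15)
    fz=np.mean([robot.get_force()[2] for _ in range(5) if not robot.wait(.02)]); print(k,robot.get_tcp_pos()[2].round(4),round(fz,2),hit)
    if hit or fz>0.3: break
robot.release(); robot.wait(.3); st("released")
robot.move_straight([*FORK,.30],.12); st("up")
robot.move_straight([.40,-.166,.32],.2); robot.wait(.2); st("away")
f=cams.grab_frame("scene"); t=cams.grab_frame("top"); 
save("end",np.hstack([cv2.resize(f["frame"][120:340,180:400],(400,400)),cv2.resize(t["frame"][130:390,230:490],(400,400))]))
P=points(f); Z=P[...,2]; c=np.zeros(Z.shape,bool);c[150:215,295:345]=1;c&=(Z>.186)&(Z<.21)
v,u=np.nonzero(c);print("cap",np.percentile(Z[c],[10,50,95]),onplane(f,[u.mean(),v.mean()],.188))
h=cv2.cvtColor(f["frame"],cv2.COLOR_RGB2HSV).astype(int)
ok=abs(Z-.025)<.005; ok&=(np.arange(480)[:,None]>230)&(np.arange(640)[None]>200)&(np.arange(640)[None]<330)
for n,m in(("g",(h[...,0]>40)&(h[...,0]<95)&(h[...,1]>70)),("r",((h[...,0]<8)|(h[...,0]>172))&(h[...,1]>120))):
    k,l,s,cc=cv2.connectedComponentsWithStats((m&ok).astype(np.uint8))
    print(n,[onplane(f,cc[i],.025)[0,:2].round(4).tolist() for i in range(1,k) if s[i,4]>20])
E
```

```text
0 0.1462 -2.14 False
1 0.1462 4.32 False
released 22.45 [ 0.5867 -0.2433  0.1457] [-0.51  0.55  1.21] 0.0852
up 23.88 [ 0.5863 -0.2431  0.2987] [-0.37 -0.43 -0.13] 0.0851
away 25.25 [ 0.4003 -0.1662  0.3196] [-0.43 -1.2   0.28] 0.0852
cap [0.18678422 0.18969356 0.19235121] [[ 0.58930346 -0.24436202  0.188     ]]
g [[0.4855, -0.2368], [0.498, -0.2788]]
r [[0.3897, -0.2653], [0.4021, -0.3075]]
```

View pics/end.png

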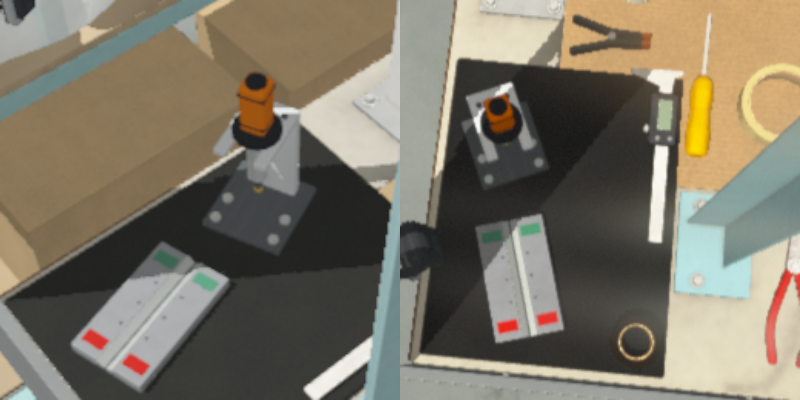

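The probe hangs upright in the fork within about 1.5 mm of where it was. The coupon and bystanders look unmoved and the arm is clear, so I'm handing in.

```bash
python3 - <<'E'
from h import *
robot.close_job(); st("done")
E
```

```text
the job is handed in; nothing more can be done
the job is handed in; nothing more can be done
```

The groove check is done and the job is handed in, at about 25 s of the 54 s allowed. No verdict is reported, so what follows is from my own checks.

- **Draw:** I touched the tip down at the green mark with about 2.3 N (roughly 5 mm of the 12 mm spring travel). I drew it to the red mark at a mean 2.5 cm/s and lifted it off. The force at the finish was still about 1.7 N above the lifted reading. I did not log the force along the draw itself, so contact in between is inferred from the two ends.
- **Hanging back:** The probe hangs upright in the fork, within about 1.5 mm of where it was. The set-down force changed by about 6 N, against the 80 N limit.
- **Test piece:** Its marks are within 0.2 mm of their measured positions before the draw.
- **Calliper, tape and clamp:** They look unmoved in the last picture; I judged that by eye and did not measure it.
- **Disagreements:** The two cameras differed by 1 to 2 mm on the coupon and fork positions, within calibration, so I used averages. The first lowering stopped with the hand still carrying the probe's weight, so I lowered it in small steps until the fork took the load before releasing.

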